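# Clear the jammed sanding stick and latch the toolbox

## Task

A sanding stick is jammed under the lid of the teal toolbox. Pull it out and lay it flat in the white tray without dropping it from a height, so that the lid falls fully shut; then hook the latch's wire loop behind the brass keeper on the lid and push the red-tipped lever all the way down until it snaps over and stays against the front. Leave the bottle, the jar and the roll of tape on the dark panel alone.

Things in the scene. Friction and masses are not known exactly. Their poses are not given: they have to be found in the camera images.
- toolbox: Teal toolbox, fixed; 150 deep (x) x 280 wide (y), rim 120 above the table, closed lid's top at 152 (a flat 28 x 130 handle on its middle adds 6). Origin: centre of its underside. Its front, with the latch in the middle, faces its own -x and lies 75 mm from the origin. Walls 5; a divider flush with the rim runs along y through the middle.
- lid (a joint): Lid hinge at the toolbox's far top edge, rad: 0 shut, grows as the front edge rises. A hollow lid of 0.45 kg, 32 high, swings freely and falls shut by its own weight. It now rests at about 0.095 on the stick; it falls shut by itself when the stick is out.
- stick: Loose sanding stick, 180 x 22 x 14 (x, y, z), 50 to 100 g, pale bare wood on the -x half, dark grit on the +x half. Origin: centre of its underside; its centre of mass lies 15 mm on the +x side. Lies level on rim and divider at the latch's +y side, its bare end sticking out about 85 mm past the front (within 0.1 rad of the toolbox's yaw), pinched by the lid's edge with 2 N.
- tray: White open tray, fixed; outside 240 (x) x 110 (y) x 22 high, walls 4. Origin: centre of its underside.
- tray_in (a point): Centre of the tray's inner floor, axes as the tray's (long side x).
- lever_hinge (a point): Centre of the lever's pin: 12 mm before the toolbox's front, 105 above the table; axes as the toolbox's, the pin along y.
- lever (a joint): Latch lever angle, rad: 0 = straight down along the front (closed), pi/2 = straight out towards the toolbox's -x, starts at 1.9 to 2.1 (out and a little up). A steel plate 46 long from its pin, 34 wide, 4 thick, outer end red. Stays where left (0.035 N m); with the loop hooked it needs up to about 3 N near its end until it passes the toggle point at about 0.55 and is drawn shut.
- lever_tip (a point): Middle of the lever's red outer end, 46 mm from the pin.
- loop (a joint): Angle of the wire loop relative to the lever, rad: about 0 with the latch closed, stopped at 2.35. The loop swings freely; the outward lean of the loop from vertical is this value minus the lever's plus 0.1.
- loop_bar (a point): Middle of the loop's crossbar (along y, 40 long between the side wires, 5 thick). 38.5 from the loop's pin, which rides 16 from the lever's pin. At first the loop leans 0.3 to 0.55 rad outwards on its stop, bar 14 or more above the lever. Pushed inwards past vertical it falls against the lid's front, behind the keeper's lip; lowering the lever then draws it into the keeper.
- keeper_seat (a point): Where the bar's centre sits in the brass keeper (a hook 26 wide on the lid's front): 9 mm before the lid's front, 10 above the lid's lower edge. Axes as the lid's. The keeper's lip stands 2.5 to 6 mm outwards of this point and rises 0.5 above it. Sprung, 9 N/mm, gives up to 6 mm.
- panel: Dark lacquered sample panel, fixed, 210 x 120 x 12, origin at the centre of its underside. Panel and tray lie left and right of the toolbox, either way round.
- bottle: Bystander on the panel: amber bottle, 36 across, 85 tall. Origin: centre of its underside.
- jar: Bystander on the panel: white jar with red lid, 52 across, 55 tall. Origin: centre of its underside.
- tape: Bystander on the panel: blue roll of tape lying flat, 54 across, 18 high. Origin: centre of its underside.
There are look-alikes about, which are no part of the job. Of the things that look like the stick, the largest one is meant.

How it is judged (in metres and radians):
On the way, in this order (a step that is already met when the one before it is completed fails the run):
1. the stick lies flat in the tray, let go, and the lid has fallen shut (x of stick in the frame of tray_in between -0.05 and 0.05 m and y of stick in the frame of tray_in between -0.05 and 0.05 m and z of stick in the frame of tray_in between -0.005 and 0.017 m and angle between stick's own x axis and vertical between 1.49 and 1.65 rad and value of joint lid below 0.02 rad and contact force between the fingers and stick below 0.1 N), for 0.2 s.
2. the loop's bar is swung behind the keeper's lip, the lever still out (value of joint lid below 0.02 rad and x of loop_bar in the frame of keeper_seat above -0.002 m and z of loop_bar in the frame of keeper_seat between -0.003 and 0.016 m and value of joint lever above 0.9 rad), for 0.1 s.
At the end, for the whole second after the job is handed in: The stick lies at rest flat in the tray (level within 0.08 rad, its underside within 17 mm of the tray's floor), the lid is shut (below 0.02 rad), the loop's bar lies down in the keeper, behind its lip (height within 2 mm of the seat) and the lever is down (below 0.12 rad) (x of stick in the frame of tray_in between -0.05 and 0.05 m and y of stick in the frame of tray_in between -0.05 and 0.05 m and z of stick in the frame of tray_in between -0.005 and 0.017 m and angle between stick's own x axis and vertical between 1.49 and 1.65 rad and value of joint lid below 0.02 rad and linear speed of stick below 0.02 m/s and value of joint lever below 0.12 rad and x of loop_bar in the frame of keeper_seat between -0.002 and 0.009 m and z of loop_bar in the frame of keeper_seat between -0.002 and 0.002 m); the robot touches nothing.
It fails at once if the amber bottle is shoved more than 30 mm or tipped over (distance of bottle from where it was at the start of the episode above 0.03 m or angle between bottle's own z axis and vertical above 0.6 rad).
It fails at once if the jar is shoved more than 30 mm or tipped over (distance of jar from where it was at the start of the episode above 0.03 m or angle between jar's own z axis and vertical above 0.6 rad).
It fails at once if the roll of tape is shoved more than 30 mm or tipped over (distance of tape from where it was at the start of the episode above 0.03 m or angle between tape's own z axis and vertical above 0.6 rad).
It fails at once if the sanding stick is thrown or dropped from a height (it moves faster than 1.3 m/s) (linear speed of stick above 1.3 m/s).
It also fails if it takes over 54 s, if anything falls off the work surface, if the arm or the gripper's body presses on something with over 40 N, if the wrist force passes 120 N, or if a joint passes its speed limit or range.

## Robot

A 6-joint arm with a two-finger parallel gripper is mounted at the origin on the work surface. World frame = base frame: x ahead of the robot, y to its left, z up, the work surface at z = 0. Lengths are in mm, angles in rad, forces in N, time in s.
With the tool pointing down it reaches from about 350 to 875 mm from the base axis. Payload 4.2 kg.
Tool frame: the origin (TCP) lies between the finger pads; the fingertips stand 25 mm ahead of it and the grasp point (between the pads) lies 6 mm ahead of it; z points along the fingers, y is the line along which they close (so a half turn about z gives the same grasp; the last joint's range is limited). The gripper opens to 85 mm and grips with 20 to 120 N. Pads are 22 mm wide; open, the fingers measure 114 mm over their backs; the gripper's body (76 mm by 85 mm) begins 54 mm behind the grasp point. The pads swing forward as they close: fully open they stand 13 mm farther back than shut.
Start: joints at [1.606, 0.385, 0.008, 0, -1.194, -0.259], TCP at [138.679, 609.399, 256.312] pointing down, gripper open.
Joint ranges: [-3.14, 3.14], [-1.21, 2.06], [-1.07, 1.41], [-3.16, 2.05], [-2.99, -0.16], [-3.1, 3.1]. Speed limits (rad/s): [2.79, 2.79, 3.14, 3.14, 3.14, 3.14].

## Interface

Orientations are given as a unit quaternion [x, y, z, w].
In Python, from bench import read_state, imaging, workorder, nets gives the robot as it stands.
- The arm moves only by the tool apply_moves, never from a script. Its argument "rows" is a list of rows, each an object with "hand": the opening, from -1 (shut) to 1 (fully open); "delta_pos": the shift along the tool's x, y, z in mm, a list of three; "yaw": the turn about the tool's z in rad. A call has 1 to 12 rows; each row is the pose to reach, as a shift and turn from the pose commanded when the call began, along the tool's axes at that moment; what a row does not reach only later rows make up. A row lasts 1/12 s, in which the tool goes at most 41.7 mm and 7.16 degrees, less where a joint would pass 70% of its speed; a pose out of reach is approached as far as the arm can. A call with a gripper value outside its range is refused whole. The fingers move at their own pace and stop on an object; the grip force is fixed at half the most. Time passes only in rows, so rows that repeat a pose let the fingers close. It gives the time, the measured TCP pose, the force, the opening and the grip force at its end, in the units of the state.
- read_state(): the state, without advancing time (a new reading comes with each control period).
- imaging.get_image(name): name is "scene" or "top"; returns a dict with "pixels" (400x640x3 uint8, red, green, blue), "fx", "fy", "cx", "cy" (pixels), "dist" ([k1, k2, p1, p2, k3] as OpenCV has them; the pictures are not rectified), "xyz" and "rotation" of the camera in the world. Camera axes: x right, y down, z forward; pixel columns grow to the right and rows downward; lengths in mm; the calibration is good to about 2 mm. A picture is of the moment at which its call begins. There is no depth.
- workorder.job_done(): hands the job in; it is judged then, once.
Trained networks look in the newest picture that a camera, given by its name, has taken for a name from the list of things; names that differ only in an ending like _2 or _b are one class to them, and where a whole thing is asked for, a point or a joint stands for the part that bears it (a point fixed in the world has none). Each returns a list of dicts, best first, with "score" (0 to 1); they miss things now and then, are a little off and sometimes report something else, mostly with a low value. They report only what shows in the picture. A call takes as long as a camera call. They do not tell look-alikes from the thing itself.
- nets.find_in(camera, query): "location" ([row, column] in pixels, amid what is visible of it).
- nets.pinpoint(camera, query): "location" ([row, column] in pixels: a listed point, or the origin of a listed thing).
The state is a dict: "clock": time; "joints": joint angles; "joint_vel": joint speeds; "joint_efforts": joint torques, N m; "position": TCP position; "ee_rot": TCP orientation; "contact_force": force on the tool from outside, world axes, zero at the start; "wrist_torque": the same for the moment, N m; "gripper_width": finger opening in mm; "grasp_force": force on a finger pad.
Only numpy, scipy, OpenCV 4.12 (cv2) and the standard library are available. Lean on these libraries where they do the work, as an engineer would, in place of code of your own. Each camera call takes 0.05 s, during which the arm holds its last target. There are 200 camera calls.

## Working session

There is one attempt and no reset: what is moved stays moved. The work goes in short steps, Python scripts to look and compute and a tool call to move; the robot and the scene stay as the last step left them, time stands still between calls to the robot, and variables do not carry over. Pictures are saved under pics/ and viewed, at most 10 in all, crops included, and the job is handed in when it is done.

Besides the shell and the picture viewer there is one more tool, called after "Emit:" in YAML: its name, and indented under it one key for each argument. apply_moves: Moves the arm, as the interface text tells. Its arguments: {"type":"object","properties":{"rows":{"type":"array"}},"required":["rows"]}

```bash
mkdir -p pics
cat > h.py <<'E'
import numpy as np, cv2
from bench import read_state, imaging, workorder, nets
from scipy.spatial.transform import Rotation as R
def cam(n):
    im=imaging.get_image(n); return im
def ray(im,rc):
    K=np.array([[im['fx'],0,im['cx']],[0,im['fy'],im['cy']],[0,0,1.]])
    p=cv2.undistortPoints(np.array([[[rc[1],rc[0]]]],float),K,np.array(im['dist'],float))[0,0]
    M=np.array(im['rotation']); M=M if M.shape==(3,3) else R.from_quat(M).as_matrix()
    return np.array(im['xyz'],float), M@np.array([p[0],p[1],1.])
def atz(im,rc,z):
    o,d=ray(im,rc); return o+d*(z-o[2])/d[2]
def proj(im,P):
    K=np.array([[im['fx'],0,im['cx']],[0,im['fy'],im['cy']],[0,0,1.]])
    M=np.array(im['rotation']); M=M if M.shape==(3,3) else R.from_quat(M).as_matrix()
    q=(np.atleast_2d(P)-np.array(im['xyz']))@M
    return cv2.projectPoints(q,np.zeros(3),np.zeros(3),K,np.array(im['dist'],float))[0][:,0,::-1]
def tri(a,ra,b,rb):
    o1,d1=ray(a,ra);o2,d2=ray(b,rb)
    d1/=np.linalg.norm(d1);d2/=np.linalg.norm(d2)
    s=np.linalg.lstsq(np.c_[d1,-d2],o2-o1,rcond=None)[0]
    p,q=o1+s[0]*d1,o2+s[1]*d2
    return (p+q)/2,np.linalg.norm(p-q)
def save(im,n): cv2.imwrite('pics/'+n,im['pixels'][:,:,::-1])
E
python3 - <<'E'
from h import *
s=read_state();print({k:np.round(v,3) for k,v in s.items()})
I={}
for n in('scene','top'):
    I[n]=cam(n);save(I[n],n+'0.png');print(n,I[n]['xyz'],np.round(I[n]['rotation'],3),I[n]['fx'])
for q in['toolbox','stick','tray','tray_in','lever_hinge','lever_tip','loop_bar','keeper_seat','panel','bottle','jar','tape']:
    L={}
    for n in('scene','top'):
        L[n]=nets.pinpoint(n,q)
        print(q,n,[(np.round(r['location']).tolist(),round(r['score'],2)) for r in L[n][:3]])
    if L['scene'] and L['top']:
        p,e=tri(I['scene'],L['scene'][0]['location'],I['top'],L['top'][0]['location']);print('   ',np.round(p,1),round(e,1))
E
```

```text
{'clock': np.float64(0.0), 'joints': array([ 1.606,  0.386,  0.007, -0.   , -1.194, -0.259]), 'joint_vel': array([ 0.003, -0.001, -0.001,  0.   ,  0.001,  0.001]), 'joint_efforts': array([ 0.0000e+00, -3.9229e+01,  1.8840e+01,  4.1860e+00, -5.0000e-03,
       -0.0000e+00]), 'position': array([138.591, 608.913, 255.216]), 'ee_rot': array([ 0.994, -0.112, -0.   ,  0.001]), 'contact_force': array([-0.147, -0.77 ,  0.467]), 'wrist_torque': array([ 0.01 , -0.056, -0.001]), 'grasp_force': np.float64(0.0), 'gripper_width': np.float64(85.168)}
scene [1386.80921745 -549.43722542 1138.5027965 ] [ 0.815  0.443 -0.179 -0.328] 476.2194217159332
top [5.00094421e+02 8.40333120e-01 1.15474433e+03] [ 0.711 -0.702  0.025 -0.011] 405.0326302377231
toolbox scene [([250.0, 341.0], 0.68)]
toolbox top [([184.0, 296.0], 0.33)]
    [ 610.8   63.4 -111.6] 24.1
stick scene [([199.0, 334.0], 0.59), ([208.0, 427.0], 0.58), ([204.0, 367.0], 0.55)]
stick top [([146.0, 189.0], 0.72), ([222.0, 268.0], 0.65), ([156.0, 264.0], 0.53)]
    [629.6 171.9 167.5] 265.4
tray scene [([175.0, 376.0], 0.97)]
tray top [([224.0, 
[... 359 characters left out ...]
top [([185.0, 297.0], 0.59)]
    [579.6  36.9 140.3] 6.8
loop_bar scene [([252.0, 343.0], 0.6), ([196.0, 329.0], 0.59)]
loop_bar top [([180.0, 296.0], 0.45)]
    [ 623.    63.3 -109.6] 20.4
keeper_seat scene [([174.0, 377.0], 0.63)]
keeper_seat top [([167.0, 299.0], 0.41)]
    [649.2  77.6 255. ] 113.8
panel scene []
panel top [([244.0, 426.0], 0.85), ([180.0, 298.0], 0.55)]
bottle scene [([248.0, 213.0], 0.65), ([228.0, 193.0], 0.59)]
bottle top [([223.0, 424.0], 0.61)]
    [ 490.5 -309.3   30.6] 0.6
jar scene [([243.0, 194.0], 0.8), ([201.0, 365.0], 0.62), ([241.0, 199.0], 0.36)]
jar top []
tape scene [([228.0, 191.0], 0.68)]
tape top [([269.0, 428.0], 0.66)]
    [ 359.4 -328.8    6.6] 1.0
```

Run:
```python
import cv2
a=cv2.imread('pics/scene0.png');b=cv2.imread('pics/top0.png')
A=cv2.resize(a[130:280,160:460],(800,400),interpolation=cv2.INTER_CUBIC)
cv2.imwrite('pics/sceneC.png',A)
B=cv2.resize(b[60:290,150:460],(800,594),interpolation=cv2.INTER_CUBIC)
cv2.imwrite('pics/topC.png',B)
```

```text
(no output)
```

View pics/sceneC.png

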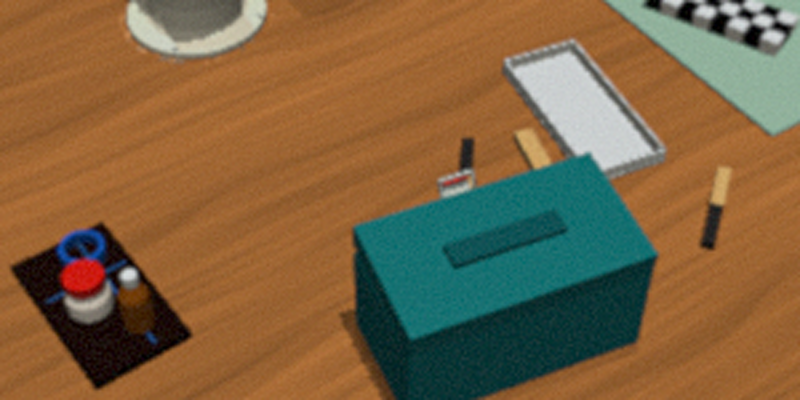

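View pics/topC.png

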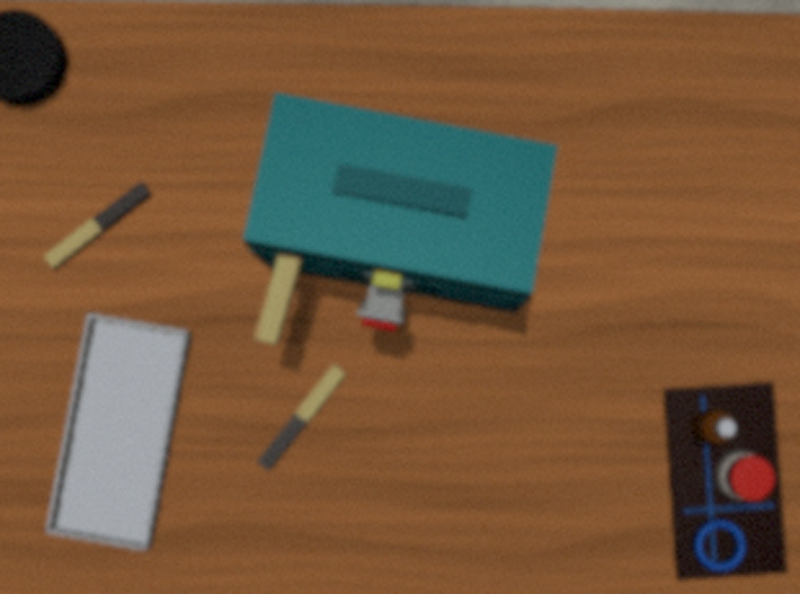

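The scene crop shows the toolbox's lid corners at (355,228), (590,155), (655,255) and (412,335). The top crop shows the bare stick from about (287,257) to (266,342), the latch near (383,300) with its red tip at (380,323), and the tray corners at (90,315), (188,328), (150,548) and (48,533). The panel with the bystanders is on the right. Next I fit the poses.

```bash
cat > m.py <<'E'
from h import *
from scipy.optimize import least_squares
T=cam('top');S=cam('scene')
ft=lambda p:(60+p[1]/2.5806,150+p[0]/2.5806)
fs=lambda p:(130+p[1]/2.6667,160+p[0]/2.6667)
def sub(im,rcs):
    g=cv2.cvtColor(im['pixels'],cv2.COLOR_RGB2GRAY); g=cv2.GaussianBlur(g,(3,3),0)
    c=np.array([[[b,a]] for a,b in rcs],np.float32)
    return cv2.cornerSubPix(g,c.copy(),(4,4),(-1,-1),(3,50,.01))[:,0,::-1]
th=0.095
def lid(x,z): # lid-frame rel hinge (75,120)
    c,s=np.cos(th),np.sin(th); dx,dz=x-75,z-120
    return (75+dx*c+dz*s,120-dx*s+dz*c)
F=lid(-75,152);B=lid(75,152)
cor=np.array([[F[0],140,F[1]],[F[0],-140,F[1]],[B[0],-140,B[1]],[B[0],140,B[1]]])
tp=np.array([ft(p) for p in[(247,240),(531,294),(555,147),(277,95)]])
sp=np.array([fs(p) for p in[(590,155),(355,228),(412,335),(655,255)]])
tps,sps=sub(T,tp),sub(S,sp)
print('shift',np.round(tps-tp,1).tolist(),np.round(sps-sp,1).tolist())
def W(p,L):
    c,s=np.cos(p[2]),np.sin(p[2]); L=np.atleast_2d(L)
    return np.c_[p[0]+c*L[:,0]-s*L[:,1],p[1]+s*L[:,0]+c*L[:,1],L[:,2]]
def fit(tp,sp):
    f=lambda p:np.r_[(proj(T,W(p,cor))-tp).ravel(),(proj(S,W(p,cor))-sp).ravel()]
    r=least_squares(f,[690,20,-.2],loss='soft_l1',x_scale=[100,100,1]);return r.x,r.fun
for a,b in((tp,sp),(tps,sps)):
    p,f=fit(a,b);print('box',np.round(p,3),np.round(f,1))
# tray outer top corners z=22
tr=np.array([ft(q) for q in[(90,315),(188,328),(150,548),(48,533)]]); w=np.array([atz(T,q,22) for q in tr])
print('tray',np.round(w.mean(0),1),np.round([np.arctan2(*(w[0]-w[3])[1::-1]),np.arctan2(*(w[1]-w[2])[1::-1])],3),np.linalg.norm(w[0]-w[3]),np.linalg.norm(w[0]-w[1]))
# stick: pale wood mask in window
hsv=cv2.cvtColor(T['pixels'],cv2.COLOR_RGB2HSV).astype(int)
m=np.zeros((400,640),np.uint8); r0,c0=map(int,ft((240,240))); r1,c1=map(int,ft((320,355)))
px=T['pixels'].astype(int)
m[r0:r1,c0:c1]=((px[:,:,1]>120)&(px[:,:,0]>150))[r0:r1,c0:c1]
n,l,st,ce=cv2.connectedComponentsWithStats(m);k=1+np.argmax(st[1:,4]);print('mask',st[k])
ys,xs=np.nonzero(l==k); (cx,cy),wh,an=cv2.minAreaRect(np.c_[xs,ys].astype(np.float32));bx=cv2.boxPoints(((cx,cy),wh,an))
bw=np.array([atz(T,(q[1],q[0]),134) for q in bx]);print('stick corners',np.round(bw,1).tolist())
for q in bw:
    c,s=np.cos(p[2]),np.sin(p[2]);d=q[:2]-p[:2];print('  box frame',np.round([c*d[0]+s*d[1],-s*d[0]+c*d[1]],1))
mr=((px[:,:,0]>150)&(px[:,:,1]<80)&(px[:,:,2]<90)).astype(np.uint8)
for nm,im in(('top',T),('scene',S)):
    q=im['pixels'].astype(int);mm=((q[:,:,0]>140)&(q[:,:,1]<75)&(q[:,:,2]<85)).astype(np.uint8)
    n,l,st,ce=cv2.connectedComponentsWithStats(mm);print(nm,[(st[i,4],np.round(ce[i][::-1],1).tolist()) for i in range(1,n)])
for t in(1.9,2.0,2.1):
    print(t,np.round(proj(T,W(p,[[-87-46*np.sin(t),0,105-46*np.cos(t)]])),1),np.round(proj(S,W(p,[[-87-46*np.sin(t),0,105-46*np.cos(t)]])),1))
E
python3 m.py
```

```text
shift [[-0.3, -1.2], [-0.4, -0.3], [-0.4, -0.6], [-0.7, -1.1]] [[-1.1, -0.7], [-0.3, -1.6], [1.2, -1.0], [-0.0, 0.6]]
box [ 7.03694e+02  2.08040e+01 -1.73000e-01] [-0.2 -1.7  0.   0.4 -0.5  1.1 -1.1 -0.7 -1.8 -0.4 -1.6 -1.1  1.  -1.2
 -0.8  1.1]
box [ 7.04105e+02  2.05950e+01 -1.69000e-01] [ 0.2 -0.4  0.1  0.9 -0.4  1.7 -0.3  0.3 -0.6  0.2 -1.   0.5  0.   0.
 -0.8  0.5]
tray [471.2 324.3  22. ] [-0.162 -0.147] 238.36573327941127 107.25778734334203
mask [249 160  15  32 228]
stick corners [[568.3, 163.2, 134.0], [648.2, 142.9, 134.0], [643.3, 124.6, 134.0], [563.5, 144.9, 134.0]]
  box frame [-157.8  117.7]
  box frame [-75.7 111.2]
  box frame [-77.4  92.3]
  box frame [-159.5   98.9]
top [(np.int32(2), [184.0, 292.5]), (np.int32(1), [185.0, 298.0]), (np.int32(188), [244.7, 441.2])]
scene [(np.int32(1), [197.0, 331.0]), (np.int32(2), [198.0, 327.5]), (np.int32(147), [232.9, 190.6])]
1.9 [[188.3 296.6]] [[197.7 328.4]]
2.0 [[187.5 296.7]] [[197.1 328.7]]
2.1 [[186.6 296.7]] [[196.6 329. ]]
```

```bash
cat >> h.py <<'E'
BX=(704.,20.7,-0.170)
def b2w(x,y,z):
    c,s=np.cos(BX[2]),np.sin(BX[2]); return np.array([BX[0]+c*x-s*y,BX[1]+s*x+c*y,z])
def go(P,yaw):
    "delta in tool axes from the measured pose to world TCP P, tool x at yaw"
    st=read_state(); r=R.from_quat(st['ee_rot']); M=r.as_matrix()
    a=np.arctan2(M[1,0],M[0,0]); d=M.T@(np.array(P)-np.array(st['position']))
    return np.round(d,1).tolist(), round((a-yaw+np.pi)%(2*np.pi)-np.pi,3)
E
python3 - <<'E'
from h import *
P=b2w(-103,103.9,144);print(P)
print(go(P+[0,0,70],-.245),go(P,-.245))
E
```

```text
[620.06281508 140.52803924 144.        ]
([573.5, 350.3, 42.3], np.float64(0.021)) ([573.5, 350.3, 112.3], np.float64(0.021))
```

Emit:
apply_moves:
  rows:
    - {"hand":0.1,"delta_pos":[573.5,350.3,42],"yaw":0.021}
    - {"hand":0.1,"delta_pos":[573.5,350.3,42],"yaw":0.021}
    - {"hand":0.1,"delta_pos":[573.5,350.3,42],"yaw":0.021}
    - {"hand":0.1,"delta_pos":[573.5,350.3,42],"yaw":0.021}
    - {"hand":0.1,"delta_pos":[573.5,350.3,42],"yaw":0.021}
    - {"hand":0.1,"delta_pos":[573.5,350.3,42],"yaw":0.021}
    - {"hand":0.1,"delta_pos":[573.5,350.3,42],"yaw":0.021}
    - {"hand":0.1,"delta_pos":[573.5,350.3,42],"yaw":0.021}
    - {"hand":0.1,"delta_pos":[573.5,350.3,42],"yaw":0.021}
    - {"hand":0.1,"delta_pos":[573.5,350.3,42],"yaw":0.021}
    - {"hand":0.1,"delta_pos":[573.5,350.3,42],"yaw":0.021}
    - {"hand":0.1,"delta_pos":[573.5,350.3,42],"yaw":0.021}

```text
clock: 2.4
position: [497.4, 259.6, 225.4]
ee_rot: [0.993, -0.122, 0.0, -0.0]
contact_force: [0.9, 0.9, 0.4]
gripper_width: 46.9
grasp_force: 0.0
```

Run:
```python
from h import *
P=b2w(-103,103.9,144)
s=read_state();print(s['position'],s['gripper_width'],go(P+[0,0,70],-.245))
```

```text
[497.41231765 259.63467958 225.38193209] 46.86918173524805 ([147.8, 85.9, 11.4], np.float64(0.0))
```

Emit:
apply_moves:
  rows:
    - {"hand":0.1,"delta_pos":[147.5,86,11],"yaw":0}
    - {"hand":0.1,"delta_pos":[147.5,86,11],"yaw":0}
    - {"hand":0.1,"delta_pos":[147.5,86,11],"yaw":0}
    - {"hand":0.1,"delta_pos":[147.5,86,11],"yaw":0}
    - {"hand":0.1,"delta_pos":[147.5,86,11],"yaw":0}
    - {"hand":0.1,"delta_pos":[147.5,86,11],"yaw":0}
    - {"hand":0.1,"delta_pos":[147.5,86,11],"yaw":0}
    - {"hand":0.1,"delta_pos":[147.5,86,11],"yaw":0}

```text
clock: 3.07
position: [617.8, 142.9, 214.3]
ee_rot: [0.993, -0.122, -0.0, -0.0]
contact_force: [0.9, 0.2, 0.6]
gripper_width: 46.9
grasp_force: 0.0
```

Run:
```python
from h import *
P=b2w(-103,103.9,144)
s=read_state();print(s['position'],np.abs(s['joint_vel']).max(),go(P,-.245))
T=cam('top');S=cam('scene')
a=cv2.resize(T['pixels'][110:250,190:350,::-1],(680,595),interpolation=cv2.INTER_CUBIC);cv2.imwrite('pics/t1.png',a)
```

```text
[617.77177254 142.89385009 214.3166594 ] 0.015915107737034875 ([2.8, 1.8, 70.3], np.float64(0.001))
```

View pics/t1.png

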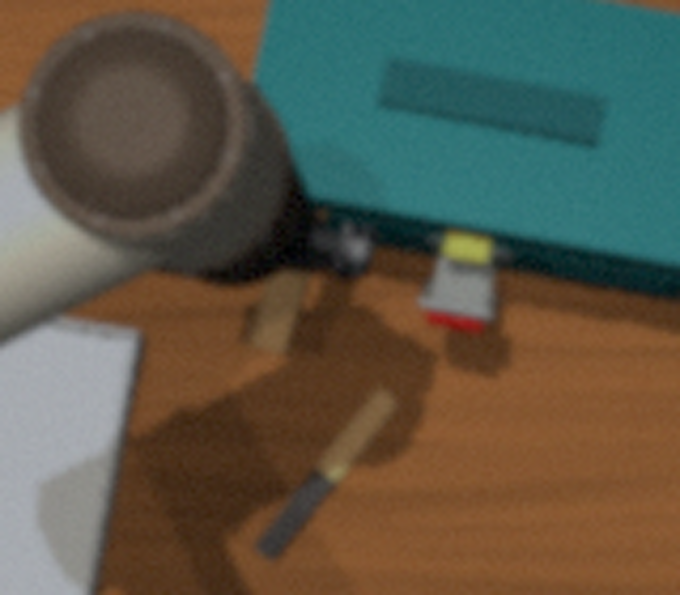

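The arm stands over the protruding stick, whose bare end shows at (275,315), and the -y finger is visible at (340,245). The latch is clear of it, so I go down and close.

Emit:
apply_moves:
  rows:
    - {"hand":0.1,"delta_pos":[2.8,1.8,0],"yaw":0}
    - {"hand":0.1,"delta_pos":[2.8,1.8,25],"yaw":0}
    - {"hand":0.1,"delta_pos":[2.8,1.8,50],"yaw":0}
    - {"hand":0.1,"delta_pos":[2.8,1.8,70],"yaw":0}
    - {"hand":0.1,"delta_pos":[2.8,1.8,70],"yaw":0}
    - {"hand":-0.3,"delta_pos":[2.8,1.8,70],"yaw":0}
    - {"hand":-0.6,"delta_pos":[2.8,1.8,70],"yaw":0}
    - {"hand":-0.8,"delta_pos":[2.8,1.8,70],"yaw":0}
    - {"hand":-0.8,"delta_pos":[2.8,1.8,70],"yaw":0}
    - {"hand":-0.8,"delta_pos":[2.8,1.8,70],"yaw":0}
    - {"hand":-0.8,"delta_pos":[2.8,1.8,70],"yaw":0}

```text
clock: 4.08
position: [621.4, 140.1, 145.8]
ee_rot: [0.993, -0.122, 0.001, -0.001]
contact_force: [-2.0, 0.3, 4.6]
gripper_width: 20.3
grasp_force: 59.6
```

Emit:
apply_moves:
  rows:
    - {"hand":-0.8,"delta_pos":[-8,0,0],"yaw":0}
    - {"hand":-0.8,"delta_pos":[-18,0,0],"yaw":0}
    - {"hand":-0.8,"delta_pos":[-30,0,0],"yaw":0}
    - {"hand":-0.8,"delta_pos":[-44,0,0],"yaw":0}
    - {"hand":-0.8,"delta_pos":[-58,0,0],"yaw":0}
    - {"hand":-0.8,"delta_pos":[-72,0,0],"yaw":0}
    - {"hand":-0.8,"delta_pos":[-86,0,0],"yaw":0}
    - {"hand":-0.8,"delta_pos":[-100,0,0],"yaw":0}
    - {"hand":-0.8,"delta_pos":[-114,0,0],"yaw":0}
    - {"hand":-0.8,"delta_pos":[-126,0,-2],"yaw":0}
    - {"hand":-0.8,"delta_pos":[-130,0,-6],"yaw":0}
    - {"hand":-0.8,"delta_pos":[-130,0,-10],"yaw":0}

```text
clock: 5.08
position: [493.2, 171.1, 154.3]
ee_rot: [0.993, -0.122, -0.001, 0.0]
contact_force: [-0.7, -0.5, -0.5]
gripper_width: 20.2
grasp_force: 59.1
```

Run:
```python
from h import *
s=read_state();print(s['position'],s['contact_force'],s['wrist_torque'])
# stick centre target = tray centre; grip offset along stick: stick centre lies about +29 from grip along tool x
ty=-0.155; c=np.array([471.5,324.5]); g=c-29*np.array([np.cos(ty),np.sin(ty)]);print(g)
print(go([*g,60],ty))
T=cam('top');S=cam('scene')
a=np.hstack([cv2.resize(S['pixels'][150:250,280:420,::-1],(420,300)),cv2.resize(T['pixels'][140:260,170:320,::-1],(375,300))]);cv2.imwrite('pics/t2.png',a)
```

```text
[493.23948244 171.13591841 154.32172838] [-0.74184819 -0.52442409 -0.50221292] [ 0.01151184  0.07851465 -0.04512615]
[442.84766561 328.97702288]
([-86.9, -141.1, 94.3], np.float64(-0.089))
```

View pics/t2.png

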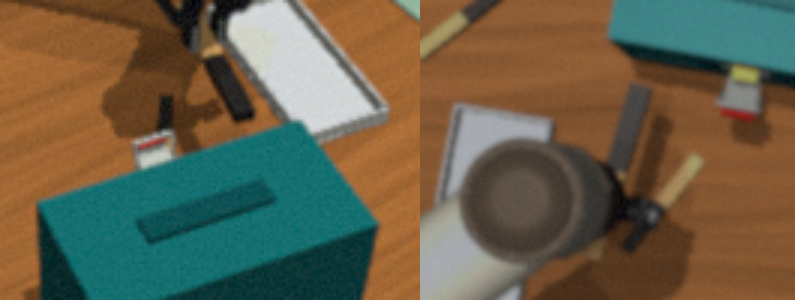

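Emit:
apply_moves:
  rows:
    - {"hand":-0.8,"delta_pos":[-15,-25,0],"yaw":-0.03}
    - {"hand":-0.8,"delta_pos":[-33,-54,10],"yaw":-0.06}
    - {"hand":-0.8,"delta_pos":[-52,-85,30],"yaw":-0.089}
    - {"hand":-0.8,"delta_pos":[-70,-115,50],"yaw":-0.089}
    - {"hand":-0.8,"delta_pos":[-82,-133,65],"yaw":-0.089}
    - {"hand":-0.8,"delta_pos":[-87,-141,75],"yaw":-0.089}
    - {"hand":-0.8,"delta_pos":[-87,-141,85],"yaw":-0.089}
    - {"hand":-0.8,"delta_pos":[-87,-141,94],"yaw":-0.089}
    - {"hand":-0.8,"delta_pos":[-87,-141,94],"yaw":-0.089}
    - {"hand":-0.8,"delta_pos":[-87,-141,94],"yaw":-0.089}

```text
clock: 6.02
position: [444.9, 327.6, 59.9]
ee_rot: [0.997, -0.079, -0.0, 0.0]
contact_force: [-0.5, 0.3, -0.6]
gripper_width: 20.6
grasp_force: 59.1
```

Run:
```python
from h import *
s=read_state();print(s['position'],s['contact_force'],s['wrist_torque'])
T=cam('top');S=cam('scene')
a=np.hstack([cv2.resize(S['pixels'][120:220,300:440,::-1],(420,300)),cv2.resize(T['pixels'][150:290,150:290,::-1],(375,300))]);cv2.imwrite('pics/t3.png',a)
ty=-.155;c=np.array([471.5,324.5]); g=c-29*np.array([np.cos(ty),np.sin(ty)])
print(go([*g,33],ty))
```

```text
[444.8599941  327.63980515  59.92317073] [-0.54932265  0.26297065 -0.64212105] [ 0.01141581 -0.00217725 -0.01068783]
([-2.5, -0.2, 27.9], np.float64(-0.002))
```

View pics/t3.png

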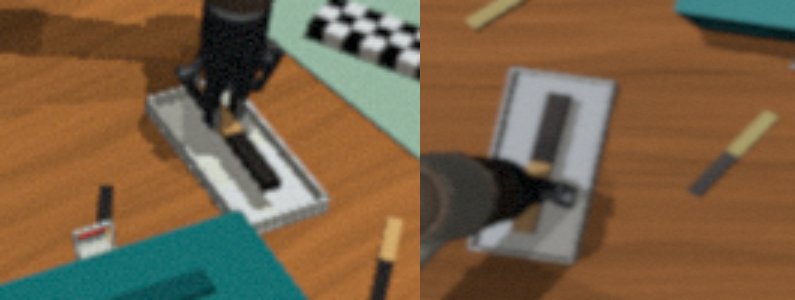

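The stick is centred over the tray: the grit end is near (560,95) and the bare end near (530,230) in the right half, inside the walls. I lower it.

Emit:
apply_moves:
  rows:
    - {"hand":-0.8,"delta_pos":[-2,0,8],"yaw":0}
    - {"hand":-0.8,"delta_pos":[-2,0,16],"yaw":0}
    - {"hand":-0.8,"delta_pos":[-2,0,22],"yaw":0}
    - {"hand":-0.8,"delta_pos":[-2,0,26],"yaw":0}
    - {"hand":-0.8,"delta_pos":[-2,0,27.5],"yaw":0}
    - {"hand":-0.8,"delta_pos":[-2,0,27.5],"yaw":0}
    - {"hand":-0.8,"delta_pos":[-2,0,27.5],"yaw":0}

```text
clock: 6.7
position: [442.4, 329.4, 32.5]
ee_rot: [0.997, -0.078, -0.0, 0.0]
contact_force: [-0.3, -0.6, -1.1]
gripper_width: 20.2
grasp_force: 59.1
```

Emit:
apply_moves:
  rows:
    - {"hand":-0.8,"delta_pos":[0,0,1.5],"yaw":0}
    - {"hand":-0.8,"delta_pos":[0,0,2.5],"yaw":0}
    - {"hand":-0.8,"delta_pos":[0,0,2.5],"yaw":0}
    - {"hand":-0.3,"delta_pos":[0,0,2.5],"yaw":0}
    - {"hand":-0.1,"delta_pos":[0,0,2.5],"yaw":0}
    - {"hand":0.05,"delta_pos":[0,0,2.5],"yaw":0}
    - {"hand":0.05,"delta_pos":[0,0,2.5],"yaw":0}
    - {"hand":0.05,"delta_pos":[0,0,-10],"yaw":0}
    - {"hand":0.05,"delta_pos":[0,0,-40],"yaw":0}
    - {"hand":0.05,"delta_pos":[0,0,-80],"yaw":0}
    - {"hand":0.05,"delta_pos":[0,0,-120],"yaw":0}
    - {"hand":-0.5,"delta_pos":[0,0,-150],"yaw":0}

```text
clock: 7.7
position: [443.0, 329.8, 186.1]
ee_rot: [0.997, -0.078, 0.001, -0.001]
contact_force: [0.7, 0.5, 0.7]
gripper_width: 34.3
grasp_force: 0.0
```

Run:
```python
from h import *
# closed fingers, tip z=136 -> TCP 161 ; inner face at box x=-150 -> centre -161
print(go(b2w(-175,0,200),BX[2]),go(b2w(-160,0,161),BX[2]))
```

```text
([130.7, 262.4, -14.3], np.float64(0.015)) ([145.6, 262.7, 24.7], np.float64(0.015))
```

Emit:
apply_moves:
  rows:
    - {"hand":-1,"delta_pos":[130,262,-14],"yaw":0.015}
    - {"hand":-1,"delta_pos":[130,262,-14],"yaw":0.015}
    - {"hand":-1,"delta_pos":[130,262,-14],"yaw":0.015}
    - {"hand":-1,"delta_pos":[130,262,-14],"yaw":0.015}
    - {"hand":-1,"delta_pos":[130,262,-14],"yaw":0.015}
    - {"hand":-1,"delta_pos":[130,262,-14],"yaw":0.015}
    - {"hand":-1,"delta_pos":[130,262,-14],"yaw":0.015}
    - {"hand":-1,"delta_pos":[130,262,-14],"yaw":0.015}
    - {"hand":-1,"delta_pos":[130,262,-14],"yaw":0.015}
    - {"hand":-1,"delta_pos":[130,262,-14],"yaw":0.015}

```text
clock: 8.53
position: [530.0, 50.1, 196.5]
ee_rot: [0.996, -0.086, -0.0, -0.0]
contact_force: [-0.4, 0.0, -0.2]
gripper_width: 0.2
grasp_force: 0.0
```

Run:
```python
from h import *
s=read_state();print(s['position'],s['contact_force'],s['gripper_width'])
T=cam('top');S=cam('scene')
a=np.hstack([cv2.resize(S['pixels'][150:230,290:400,::-1],(412,300)),cv2.resize(T['pixels'][130:280,150:340,::-1],(380,300))]);cv2.imwrite('pics/t4.png',a)
print(np.round(proj(T,[b2w(-87-46*np.sin(2),0,105-46*np.cos(2)),b2w(-118,0,140.5),b2w(-84,0,130),b2w(-75,0,152)]),1).tolist())
print(np.round(proj(S,[b2w(-87-46*np.sin(2),0,105-46*np.cos(2)),b2w(-118,0,140.5),b2w(-84,0,130),b2w(-75,140,152),b2w(-75,-140,152)]),1).tolist())
for n in('top','scene'):
  for q in('loop_bar','lever_tip','keeper_seat','stick'): print(n,q,[(np.round(r['location'],1).tolist(),round(r['score'],2)) for r in nets.pinpoint(n,q)[:2]])
print(go(b2w(-148,0,161),BX[2]))
```

```text
[530.01090366  50.12811869 196.53540182] [-0.41979444  0.04326221 -0.15896025] 0.1835835597809902
[[187.5, 296.6], [182.8, 297.1], [170.0, 299.7], [165.5, 300.1]]
[[197.0, 328.7], [195.5, 330.4], [205.6, 335.2], [189.0, 379.6], [216.6, 291.7]]
top loop_bar []
top lever_tip [([186.4, 293.5], 0.43)]
top keeper_seat [([167.8, 298.0], 0.44)]
top stick [([145.3, 187.1], 0.78)]
scene loop_bar [([197.6, 329.9], 0.41)]
scene lever_tip [([196.3, 326.0], 0.66)]
scene keeper_seat [([172.4, 375.3], 0.17)]
scene stick [([194.9, 333.4], 0.56), ([172.2, 376.9], 0.54)]
([28.5, 0.3, 35.6], np.float64(0.0))
```

View pics/t4.png

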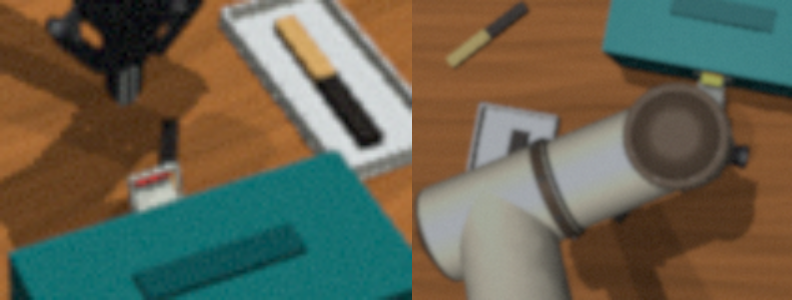

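The stick lies in the tray (left half, bare end at (295,40), grit end at (365,135)). The lid looks shut, and the latch with its red tip is at (152,182). Next I push the loop bar inwards.

Emit:
apply_moves:
  rows:
    - {"hand":-1,"delta_pos":[21,0,15],"yaw":0}
    - {"hand":-1,"delta_pos":[21,0,38.5],"yaw":0}
    - {"hand":-1,"delta_pos":[21,0,38.5],"yaw":0}
    - {"hand":-1,"delta_pos":[28,0,38.5],"yaw":0}
    - {"hand":-1,"delta_pos":[35,0,38.5],"yaw":0}
    - {"hand":-1,"delta_pos":[42,0,38.5],"yaw":0}
    - {"hand":-1,"delta_pos":[48,0,38.5],"yaw":0}
    - {"hand":-1,"delta_pos":[53,0,38.5],"yaw":0}
    - {"hand":-1,"delta_pos":[58,0,38.5],"yaw":0}
    - {"hand":-1,"delta_pos":[63,0,38.5],"yaw":0}
    - {"hand":-1,"delta_pos":[68,0,38.5],"yaw":0}
    - {"hand":-1,"delta_pos":[70,0,38.5],"yaw":0}

```text
clock: 10.03
position: [599.9, 38.3, 158.1]
ee_rot: [0.996, -0.085, 0.0, -0.0]
contact_force: [1.1, 0.5, -0.2]
gripper_width: 0.2
grasp_force: 0.0
```

Run:
```python
from h import *
s=read_state();print(s['position'],s['contact_force'],go(b2w(-107,0,158),BX[2]))
S=cam('scene')
cv2.imwrite('pics/t5.png',cv2.resize(S['pixels'][165:225,290:370,::-1],(800,600),interpolation=cv2.INTER_CUBIC))
```

```text
[599.91314261  38.33922648 158.12449594] [ 1.14974803  0.53972288 -0.20544484] ([-1.4, -0.2, 0.1], np.float64(-0.001))
```

View pics/t5.png

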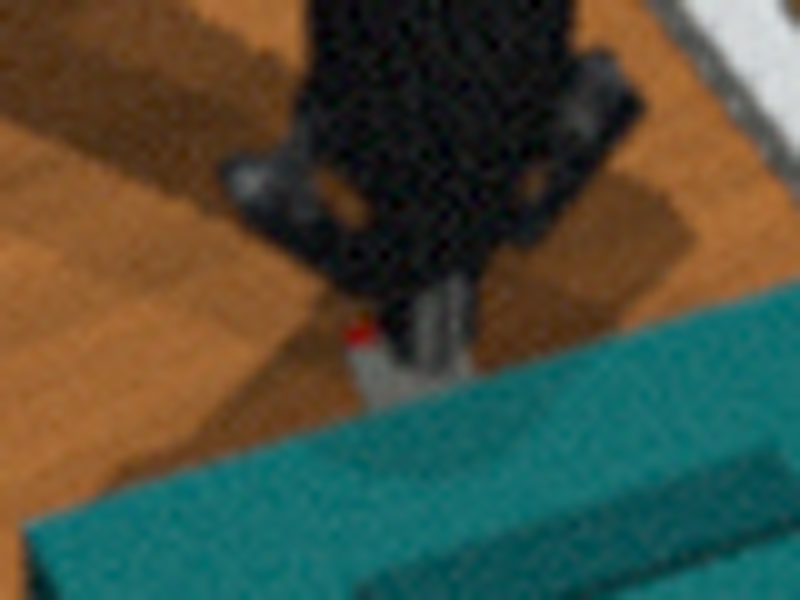

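Emit:
apply_moves:
  rows:
    - {"hand":-1,"delta_pos":[-15,0,0],"yaw":0}
    - {"hand":-1,"delta_pos":[-40,0,-5],"yaw":0}
    - {"hand":-1,"delta_pos":[-60,-30,-40],"yaw":0}
    - {"hand":-1,"delta_pos":[-80,-70,-50],"yaw":0}
    - {"hand":-1,"delta_pos":[-80,-110,-50],"yaw":0}
    - {"hand":-1,"delta_pos":[-80,-150,-50],"yaw":0}
    - {"hand":-1,"delta_pos":[-80,-170,-50],"yaw":0}
    - {"hand":-1,"delta_pos":[-80,-170,-50],"yaw":0}

```text
clock: 10.75
position: [549.9, 224.4, 208.3]
ee_rot: [0.997, -0.083, 0.001, -0.001]
contact_force: [0.3, 0.1, -0.2]
gripper_width: -0.3
grasp_force: 0.0
```

Run:
```python
from h import *
s=read_state();print(s['position'],s['contact_force'])
T=cam('top');S=cam('scene')
a=cv2.resize(T['pixels'][145:205,270:330,::-1],(400,400),interpolation=cv2.INTER_CUBIC)
b=cv2.resize(S['pixels'][175:225,305:355,::-1],(400,400),interpolation=cv2.INTER_CUBIC)
cv2.imwrite('pics/t6.png',np.hstack([a,b]))
L=[b2w(-87-46*np.sin(2),0,105-46*np.cos(2)),b2w(-118,0,140.5),b2w(-78,0,133),b2w(-84,0,130),b2w(-75,0,152)]
print(((proj(T,L)-[145,270])*400/60).round().tolist());print(((proj(S,L)-[175,305])*8+[0,50*0]).round().tolist())
for n in('top','scene'):
  for q in('loop_bar','lever_tip'): print(n,q,[(np.round(r['location'],1).tolist(),round(r['score'],2)) for r in nets.pinpoint(n,q)[:2]])
```

```text
[549.86946889 224.42011721 208.26847388] [ 0.3452087   0.07790489 -0.23974629]
[[283.0, 177.0], [252.0, 181.0], [151.0, 201.0], [167.0, 198.0], [136.0, 201.0]]
[[176.0, 190.0], [164.0, 203.0], [250.0, 249.0], [245.0, 242.0], [219.0, 255.0]]
top loop_bar [([168.0, 298.7], 0.56)]
top lever_tip [([184.6, 295.4], 0.55)]
scene loop_bar []
scene lever_tip [([194.4, 327.4], 0.66)]
```

View pics/t6.png

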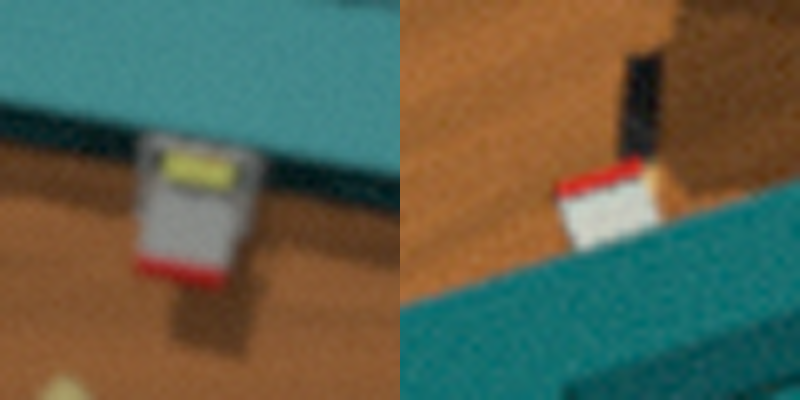

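The loop's bar now lies behind the yellow keeper (left half, bar at (205,145), keeper at (198,170)). The lever is still out, with its red tip at (181,272). Next I position the hand above the lever.

Run:
```python
from h import *
print(go(b2w(-126,0,180),BX[2]))
```

```text
([60.6, 168.4, 28.2], np.float64(-0.002))
```

Emit:
apply_moves:
  rows:
    - {"hand":-1,"delta_pos":[60.5,168.5,0],"yaw":0}
    - {"hand":-1,"delta_pos":[60.5,168.5,0],"yaw":0}
    - {"hand":-1,"delta_pos":[60.5,168.5,0],"yaw":0}
    - {"hand":-1,"delta_pos":[60.5,168.5,0],"yaw":0}
    - {"hand":-1,"delta_pos":[60.5,168.5,0],"yaw":0}
    - {"hand":-1,"delta_pos":[60.5,168.5,28],"yaw":0}
    - {"hand":-1,"delta_pos":[60.5,168.5,28],"yaw":0}
    - {"hand":-1,"delta_pos":[60.5,168.5,28],"yaw":0}

```text
clock: 11.72
position: [579.1, 42.2, 179.1]
ee_rot: [0.996, -0.086, -0.002, 0.001]
contact_force: [-0.4, -0.1, 0.2]
gripper_width: 0.1
grasp_force: 0.0
```

Run:
```python
from h import *
print(read_state()['position'])
for x,z in[(-126,148),(-126,132),(-125,122),(-121,114),(-116.5,112),(-110,112),(-105.5,112),(-104,112)]: print(x,z,go(b2w(x,0,z),BX[2]))
```

```text
[579.07884927  42.16946067 179.12236251]
-126 148 ([0.9, -0.0, 31.1], np.float64(-0.002))
-126 132 ([0.9, -0.1, 47.1], np.float64(-0.002))
-125 122 ([1.9, -0.1, 57.1], np.float64(-0.002))
-121 114 ([6.0, -0.1, 65.1], np.float64(-0.002))
-116.5 112 ([10.5, -0.1, 67.1], np.float64(-0.002))
-110 112 ([17.0, -0.1, 67.1], np.float64(-0.002))
-105.5 112 ([21.5, -0.1, 67.1], np.float64(-0.002))
-104 112 ([23.0, -0.1, 67.0], np.float64(-0.002))
```

First stroke: down to about lever angle 0.9.

Emit:
apply_moves:
  rows:
    - {"hand":-1,"delta_pos":[1,0,15],"yaw":0}
    - {"hand":-1,"delta_pos":[1,0,26],"yaw":0}
    - {"hand":-1,"delta_pos":[1,0,33],"yaw":0}
    - {"hand":-1,"delta_pos":[1,0,40],"yaw":0}
    - {"hand":-1,"delta_pos":[1,0,47],"yaw":0}
    - {"hand":-1,"delta_pos":[1,0,52],"yaw":0}
    - {"hand":-1,"delta_pos":[2,0,57],"yaw":0}
    - {"hand":-1,"delta_pos":[4,0,61],"yaw":0}
    - {"hand":-1,"delta_pos":[6,0,65],"yaw":0}
    - {"hand":-1,"delta_pos":[6,0,65],"yaw":0}

```text
clock: 12.55
position: [586.2, 42.3, 114.2]
ee_rot: [0.996, -0.085, -0.0, 0.0]
contact_force: [0.3, -0.1, 0.3]
gripper_width: -0.0
grasp_force: 0.0
```

Run:
```python
from h import *
s=read_state();print(s['position'],s['contact_force'])
for x,z in[(-121,114),(-116.5,112),(-110,112),(-105.5,112),(-104,112)]: print(x,z,go(b2w(x,0,z),BX[2]))
for n in('top','scene'):
  cam(n)
  for q in('loop_bar','lever_tip'): print(n,q,[(np.round(r['location'],1).tolist(),round(r['score'],2)) for r in nets.pinpoint(n,q)[:2]])
```

```text
[586.1873175   42.25346927 114.23397499] [ 0.33443587 -0.10249018  0.26052688]
-121 114 ([-1.2, 1.3, 0.2], np.float64(-0.001))
-116.5 112 ([3.3, 1.3, 2.2], np.float64(-0.001))
-110 112 ([9.8, 1.3, 2.2], np.float64(-0.001))
-105.5 112 ([14.3, 1.3, 2.2], np.float64(-0.001))
-104 112 ([15.8, 1.3, 2.2], np.float64(-0.001))
top loop_bar []
top lever_tip []
scene loop_bar []
scene lever_tip []
```

Emit:
apply_moves:
  rows:
    - {"hand":-1,"delta_pos":[2,1,2],"yaw":0}
    - {"hand":-1,"delta_pos":[4,1,2],"yaw":0}
    - {"hand":-1,"delta_pos":[6,1,2],"yaw":0}
    - {"hand":-1,"delta_pos":[8,1,2],"yaw":0}
    - {"hand":-1,"delta_pos":[10,1,2],"yaw":0}
    - {"hand":-1,"delta_pos":[10,1,2],"yaw":0}

```text
clock: 13.35
position: [596.7, 39.4, 113.2]
ee_rot: [0.996, -0.085, 0.001, -0.0]
contact_force: [-0.4, 0.6, 0.1]
gripper_width: 0.0
grasp_force: 0.1
```

Emit:
apply_moves:
  rows:
    - {"hand":-1,"delta_pos":[2,0,0.5],"yaw":0}
    - {"hand":-1,"delta_pos":[4,0,0.5],"yaw":0}
    - {"hand":-1,"delta_pos":[5,0,0.5],"yaw":0}
    - {"hand":-1,"delta_pos":[6,0,0.5],"yaw":0}

```text
clock: 13.68
position: [601.8, 38.5, 112.7]
ee_rot: [0.996, -0.085, -0.0, -0.0]
contact_force: [-1.9, 0.5, 1.6]
gripper_width: -0.2
grasp_force: 0.0
```

Emit:
apply_moves:
  rows:
    - {"hand":-1,"delta_pos":[-15,0,0],"yaw":0}
    - {"hand":-1,"delta_pos":[-50,0,-5],"yaw":0}
    - {"hand":-1,"delta_pos":[-80,-20,-40],"yaw":0}
    - {"hand":-1,"delta_pos":[-85,-60,-80],"yaw":0}
    - {"hand":-1,"delta_pos":[-85,-100,-95],"yaw":0}
    - {"hand":-1,"delta_pos":[-85,-140,-95],"yaw":0}
    - {"hand":-1,"delta_pos":[-85,-170,-95],"yaw":0}
    - {"hand":-1,"delta_pos":[-85,-170,-95],"yaw":0}

```text
clock: 14.35
position: [548.6, 226.3, 209.4]
ee_rot: [0.997, -0.083, 0.003, -0.002]
contact_force: [0.6, -0.7, -0.1]
gripper_width: -0.2
grasp_force: 0.0
```

Run:
```python
from h import *
s=read_state();print(s['position'],s['contact_force'])
T=cam('top');S=cam('scene')
a=cv2.resize(T['pixels'][145:205,270:330,::-1],(400,400),interpolation=cv2.INTER_CUBIC)
b=cv2.resize(S['pixels'][175:225,305:355,::-1],(400,400),interpolation=cv2.INTER_CUBIC)
cv2.imwrite('pics/t7.png',np.hstack([a,b]))
for t in(0,.55,.9): print(t,((proj(T,[b2w(-87-46*np.sin(t),0,105-46*np.cos(t))])-[145,270])*400/60).round().tolist())
```

```text
[548.64930789 226.26820553 209.37719918] [ 0.57630374 -0.65085875 -0.08839852]
0 [[195.0, 202.0]]
0.55 [[251.0, 191.0]]
0.9 [[278.0, 185.0]]
```

View pics/t7.png

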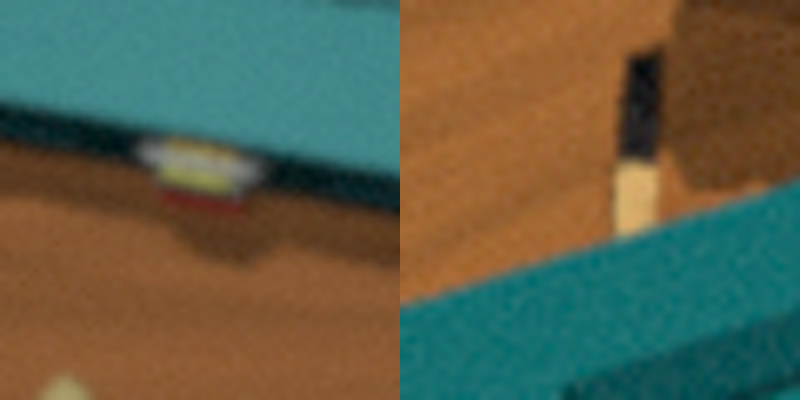

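The lever lies against the front, with its red tip at (200,203) in the left half against a predicted (202,195) for shut. The bar sits in the yellow keeper at (200,160), so I hand in the job.

```bash
python3 -c "
from bench import workorder; print(workorder.job_done())"
```

```text
the job is handed in; nothing more can be done
None
```

I handed the job in at about 14 s of the 54 s allowed, and no verdict came back. In the pictures the stick lies in the tray, the lid looks shut, the loop's bar sits in the keeper and the lever is down against the front. I kept the arm away from the bottle, jar and tape.

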